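# Put three mixed-up things back in their own places on the garage bench

### The arm

A 7-joint arm with a two-finger parallel gripper is mounted at the origin on the work surface. World frame = base frame: x ahead of the robot, y to its left, z up, the work surface at z = 0. Lengths are in m, angles in rad, forces in N, time in s.
With the tool pointing down it reaches from about 0.4 to 0.875 m from the base axis. Payload 4.4 kg.
Tool frame: the origin (TCP) lies at the very end of the fingers, on their centre line; the grasp point (between the pads) lies 19 mm behind it; z points along the fingers, y is the line along which they close (so a half turn about z gives the same grasp; the last joint's range is limited). The gripper opens to 85 mm and grips with 20 to 120 N. Pads are 22 mm wide; open, the fingers measure 114 mm over their backs; the gripper's body (76 mm by 85 mm) begins 54 mm behind the grasp point. The pads swing forward as they close: fully open they stand 13 mm farther back than shut.
Start: joints at [-1.31, 0.628, 0.038, 1.517, -0.027, 0.996, -0.02], TCP at [0.209, 0.616, 0.231] pointing down, gripper open.
Joint ranges: [-3.06, 3.06], [-0.37, 2.12], [-1.25, 1.32], [0.18, 2.47], [-1.1, 4.24], [0.23, 1.98], [-2.94, 2.94]. Speed limits (rad/s): [2.57, 2.57, 3.14, 3.14, 3.14, 3.14, 3.14].

### API

Orientations are given as a rotation vector (axis times angle).
In Python, from cell import manip gives the robot as it stands. The module is installed in compiled form; this text tells all that it offers.
- The arm moves only by the tool drive_tool, never from a script. Its argument "steps" is a list of rows, each a list of 5 numbers: the opening, from -1 (shut) to 1 (fully open), then the shift along the tool's x, y, z in units of 50 mm (1.0 is 50 mm), then the turn about the tool's z in units of 10 degrees (1.0 is 10 degrees). In form: [[fingers, x, y, z, turn], ...]. A call has 1 to 10 rows; each row shifts and turns the commanded pose from where the row before left it, along the tool's axes as they then stand; what a row does not reach is not made up. A row lasts 1/8 s, in which the tool goes at most 62.5 mm and 10.7 degrees, less where a joint would pass 70% of its speed; a pose out of reach is approached as far as the arm can. A call is refused whole if a number of a shift passes 1 or a number of a turn 1, either way. A call with a gripper value outside its range is refused whole. The fingers move at their own pace and stop on an object; "squeeze" is the grip in N (left out, the last holds). Time passes only in rows, so rows that do not move let the fingers close. It gives the time, the measured TCP pose, the force, the opening and the grip force at its end, in the units of the state.
- manip.state(): the state, without advancing time (a new reading comes with each control period).
- manip.capture(name): name is "scene" or "top" or "wrist"; returns the picture (400x640x3 uint8, red, green, blue); there is no depth.
- manip.get_calibration(name): a dict with "mtx" (3x3 intrinsics, pixels), "extrinsics" (4x4, takes a point from camera to world coordinates). Camera axes: x right, y up, looking along -z (the intrinsics and any distortion apply to the point x, -y, -z); pixel columns grow to the right and rows downward; lengths in m; the calibration is good to about 2 mm. The wrist camera is an equidistant fisheye: a pixel r from the principal point sees the ray r / f radians off the axis. A picture is of the moment at which its call begins: read the wrist's pose just before it. get_calibration takes no time and is no camera call; for the wrist camera it gives the pose at the moment of the call.
- manip.finish_job(): hands the job in; it is judged then, once.
The state is a dict: "time": time; "q": joint angles; "qvel": joint speeds; "effort": joint torques, N m; "ee_pos": TCP position; "orientation": TCP orientation; "ft_force": force on the tool from outside, world axes, zero at the start; "ft_torque": the same for the moment, N m; "grip_width": opening from 0.0 (shut) to 1.0 (fully open); "grasp_force": force on a finger pad.
Only numpy, scipy, OpenCV 4.12 (cv2) and the standard library are available. Lean on these libraries where they do the work, as an engineer would, in place of code of your own. Each camera call takes 0.05 s, during which the arm holds its last target. There are 200 camera calls.

### The job

The kettlebell, the mug and the carabiner are standing in each other's places: using the empty white board to park one of them on the way, put the kettlebell upright in the middle of the square black rubber mat, the mug upright in the middle of the round dark wooden coaster, and the carabiner flat in the middle of the shallow aluminium tray, lying lengthwise along it. Keep the mug upright throughout and set it down without dropping it. Leave the lacrosse ball, the hex key and the round steel tin where they are.

Things in the scene. Friction and masses are not known exactly. Their poses are not given: they have to be found in the camera images.
- kettlebell: Small green kettlebell, 0.75 kg: bell 86 mm across and 76 mm high on a flat 60 mm foot, loop handle on top, 125 mm high in all. The handle's straight top bar runs along the y axis: round, 18 mm thick, 60 mm long, centre line 116 mm above the foot, 30 mm of free space under it. Origin: centre of the underside, z up. Starts upright in the aluminium tray, turned any way.
- mug: White ceramic mug, about 0.25 kg, open at the top, 66 mm in diameter and 85 mm high, with a handle on its +y side (so the body is free to be gripped across its x axis). Origin: centre of its underside, z up. At the start it stands on the black rubber mat, turned any way.
- carabiner: Aluminium carabiner lying flat, about 90 g, a closed loop of round 12 mm bar, 96 mm long along its x axis and 56 mm wide along its y axis; the two long sides are straight for 60 mm. Origin: centre of the loop, on its underside, z up. At the start it lies on the wooden coaster, turned any way.
- rubber_mat: Black rubber mat, fixed, square 130 x 130 mm, 10 mm thick: the kettlebell's place. Origin: centre of its underside (bench level), sides along x and y.
- coaster: Round dark wooden coaster, fixed, 104 mm in diameter, 8 mm thick: the mug's place. Origin: centre of its underside (bench level).
- parts_tray: Shallow open aluminium tray, fixed, 160 mm long (its x axis) and 132 mm wide (its y axis), walls 3 mm thick with the rim 11 mm above the bench: the carabiner's place. Its inner floor is 3 mm above the bench. Origin: centre of its underside (bench level).
- offcut: Empty white laminate board, fixed, 170 mm (x axis) x 120 mm (y axis), 16 mm thick: the free spot for parking. Origin: centre of its underside (bench level).
- lacrosse_ball_center (a point): Centre of a yellow lacrosse ball, 63 mm in diameter, resting in a low black rubber ring between the places, its top about 67 mm above the bench. To be left alone.
- hex_key: Stainless steel hex key lying flat, L-shaped, 8 mm thick, long arm along its x axis, about 115 x 43 mm. Origin: on the long arm, on its underside. To be left alone.
- wax_tin: Round steel tin lying flat, closed, 80 mm in diameter, 28 mm high. Origin: centre of its underside. To be left alone.

How it is judged:
On the way:
1. one of the three things is parked on the empty white board and let go (((x of kettlebell in the frame of offcut between -0.07 and 0.07 m and y of kettlebell in the frame of offcut between -0.05 and 0.05 m and z of kettlebell in the frame of offcut between -0.004 and 0.024 m and linear speed of kettlebell below 0.02 m/s and angular speed of kettlebell below 0.3 rad/s and contact force between kettlebell and the fingers below 0.1 N) or (x of mug in the frame of offcut between -0.07 and 0.07 m and y of mug in the frame of offcut between -0.05 and 0.05 m and z of mug in the frame of offcut between -0.004 and 0.024 m and linear speed of mug below 0.02 m/s and angular speed of mug below 0.3 rad/s and contact force between mug and the fingers below 0.1 N) or (x of carabiner in the frame of offcut between -0.07 and 0.07 m and y of carabiner in the frame of offcut between -0.05 and 0.05 m and z of carabiner in the frame of offcut between -0.004 and 0.024 m and linear speed of carabiner below 0.02 m/s and angular speed of carabiner below 0.3 rad/s and contact force between carabiner and the fingers below 0.1 N))), for 0.2 s.
At the end, for the whole second after the job is handed in: Kettlebell upright on the mat, mug upright on the coaster, carabiner flat on the tray floor, each within 15 mm of its place's centre (along x and y of mat and tray; radially on the coaster), carabiner within 15 degrees of the tray's length; all released and at rest (x of kettlebell in the frame of rubber_mat between -0.015 and 0.015 m and y of kettlebell in the frame of rubber_mat between -0.015 and 0.015 m and z of kettlebell in the frame of rubber_mat between -0.004 and 0.015 m and angle between each of kettlebell, mug, carabiner's own z axis and vertical below 0.12 rad and linear speed of each of kettlebell, mug, carabiner below 0.02 m/s and angular speed of each of kettlebell, mug, carabiner below 0.3 rad/s and contact force between each of kettlebell, mug, carabiner and the fingers below 0.1 N and horizontal distance between mug and coaster below 0.015 m and z of mug in the frame of coaster below 0.013 m and x of carabiner in the frame of parts_tray between -0.015 and 0.015 m and y of carabiner in the frame of parts_tray between -0.015 and 0.015 m and z of carabiner in the frame of parts_tray between -0.004 and 0.008 m and angle between the x axis of carabiner and the x axis of parts_tray, either way round below 0.26 rad); the robot touches nothing.
It fails at once if the mug was tipped by more than about 35 degrees (angle between mug's own z axis and vertical above 0.6 rad).
It fails at once if the mug was dropped (falling freely faster than 0.5 m/s) (linear speed of mug above 0.5 m/s and contact force between mug and the fingers below 0.1 N).
It fails at once if the lacrosse ball was moved by more than 30 mm (distance of lacrosse_ball_center from where it was at the start of the episode above 0.03 m).
It fails at once if the hex key was moved by more than 30 mm (distance of hex_key from where it was at the start of the episode above 0.03 m).
It fails at once if the round steel tin was moved by more than 30 mm (distance of wax_tin from where it was at the start of the episode above 0.03 m).
It also fails if it takes over 122 s, if anything falls off the work surface, if the arm or the gripper's body presses on something with over 40 N, if the wrist force passes 120 N, or if a joint passes its speed limit or range.

## Working session

There is one attempt and no reset: what is moved stays moved. The work goes in short steps, Python scripts to look and compute and a tool call to move; the robot and the scene stay as the last step left them, time stands still between calls to the robot, and variables do not carry over. Pictures are saved under pics/ and viewed, at most 14 in all, crops included, and the job is handed in when it is done.

Besides the shell and the picture viewer there is one more tool, called after "Call:" by a JSON object that holds its "op" and its "data". drive_tool: Moves the arm, as the interface text tells. Its arguments: {"type":"object","properties":{"steps":{"type":"array","items":{"type":"array","items":{"type":"number"}}},"squeeze":{"type":"number"}},"required":["steps"]}

```bash
mkdir -p pics; ls
python3 - <<'E'
from cell import manip
import cv2,numpy as np
s=manip.state()
for k in s: print(k,np.round(s[k],3))
for n in ("scene","top","wrist"):
    im=manip.capture(n); cv2.imwrite(f"pics/{n}0.png",im[:,:,::-1])
    c=manip.get_calibration(n); print(n,{k:np.round(v,3).tolist() if not isinstance(v,str) else v for k,v in c.items()})
E
```

```text
pics
time 0.0
q [-1.31   0.629  0.038  1.518 -0.027  0.996 -0.02 ]
qvel [-0.001 -0.001  0.001  0.001  0.002 -0.     0.002]
effort [-1.0000e-03 -5.6341e+01  1.2270e+00 -1.9344e+01  1.1000e-02  1.1000e-02
  0.0000e+00]
ee_pos [0.208 0.615 0.23 ]
orientation [-5.110e-01 -3.099e+00  3.000e-03]
ft_force [ 0.039  0.835 -0.316]
ft_torque [0.003 0.039 0.034]
grasp_force 0.0
grip_width 1.003
scene {'mtx': [[505.303, 0.0, 315.841], [0.0, 505.303, 208.164], [0.0, 0.0, 1.0]], 'extrinsics': [[-0.802, -0.49, 0.342, 0.974], [0.598, -0.667, 0.444, 0.541], [0.01, 0.561, 0.828, 1.016], [0.0, 0.0, 0.0, 1.0]]}
top {'mtx': [[361.822, 0.0, 318.415], [0.0, 361.822, 199.755], [0.0, 0.0, 1.0]], 'extrinsics': [[0.015, 0.989, -0.149, 0.453], [-1.0, 0.014, -0.006, 0.011], [-0.004, 0.149, 0.989, 1.002], [0.0, 0.0, 0.0, 1.0]]}
wrist {'mtx': [[309.707, 0.0, 324.671], [0.0, 309.707, 193.31], [0.0, 0.0, 1.0]], 'extrinsics': [[0.321, -0.899, -0.299, 0.132], [0.947, 0.304, 0.103, 0.641], [-0.002, -0.316, 0.949, 0.374], [0.0, 0.0, 0.0, 1.0]]}
```

View pics/top0.png

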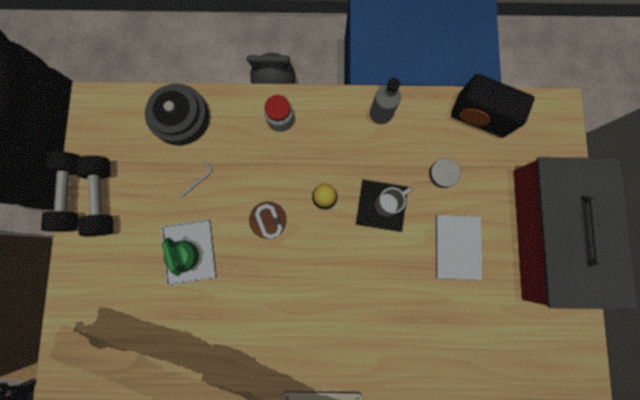

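View pics/scene0.png

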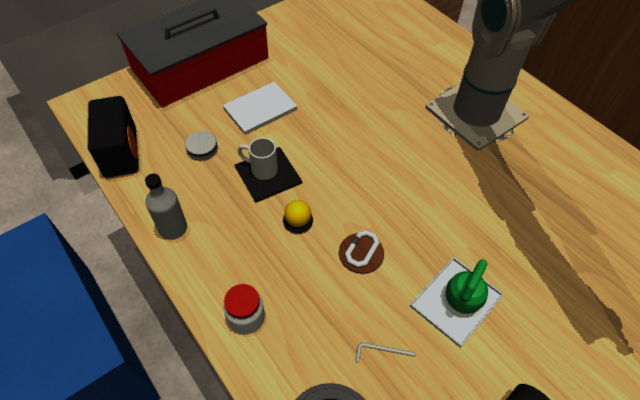

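Top picture: the kettlebell is in the tray at about (183,255), the carabiner on the coaster at (268,220), and the ball at (325,195). The mug is on the mat at (388,205), with its handle toward the upper right. The tin is at (445,173), the empty board at (459,247) and the hex key at (198,180).

```bash
cat > h.py <<'E'
from cell import manip
import cv2, numpy as np
from scipy.spatial.transform import Rotation as R
def cal(n):
    c=manip.get_calibration(n); return np.array(c["mtx"]),np.array(c["extrinsics"])
def p2w(n,px,z,ke=None):
    K,E=ke or cal(n); px=np.atleast_2d(px).astype(float)
    v=np.c_[(px-K[:2,2])/K[0,0],np.ones(len(px))]
    if n=="wrist":
        r=np.hypot(v[:,0],v[:,1])+1e-12; v=np.c_[v[:,:2]/r[:,None]*np.sin(r)[:,None],np.cos(r)]
    d=(v*[1,-1,-1])@E[:3,:3].T; return E[:3,3]+d*((z-E[2,3])/d[:,2])[:,None]
def w2p(n,P,ke=None):
    K,E=ke or cal(n); q=(np.atleast_2d(P)-E[:3,3])@E[:3,:3]*[1,-1,-1]
    if n=="wrist":
        r=np.hypot(q[:,0],q[:,1])+1e-12; return q[:,:2]/r[:,None]*np.arctan2(r,q[:,2])[:,None]*K[0,0]+K[:2,2]
    return q[:,:2]/q[:,2:]*K[0,0]+K[:2,2]
E
python3 - <<'E'
from h import *
t=cv2.imread("pics/top0.png"); s=cv2.imread("pics/scene0.png")
a=cv2.resize(t[150:300,140:340],None,fx=4,fy=4,interpolation=cv2.INTER_CUBIC)
cv2.imwrite("pics/topL.png",a)
a=cv2.resize(t[150:300,300:500],None,fx=4,fy=4,interpolation=cv2.INTER_CUBIC)
cv2.imwrite("pics/topR.png",a)
g=cv2.cvtColor(t,cv2.COLOR_BGR2HSV)
def blob(name,m,seed,z):
    n,l,st,c=cv2.connectedComponentsWithStats(m.astype(np.uint8))
    x0,x1,y0,y1=seed
    best=max(range(1,n),key=lambda i:st[i,4]*(x0<c[i,0]<x1 and y0<c[i,1]<y1))
    pts=np.argwhere(l==best)[:,::-1]; r=cv2.minAreaRect(p2w("top",pts,z)[:,:2].astype(np.float32)*1000)
    print(name,st[best,4],"centroid",p2w("top",c[best],z).round(3)[0],"rect mm/deg",np.round(r[0],1),np.round(r[1],1),round(r[2],1))
H,S,V=g[...,0].astype(int),g[...,1].astype(int),g[...,2].astype(int)
for p in [(205,230),(460,247),(370,190),(255,220),(445,173),(300,250),(388,205),(268,235)]: print(p,g[p[1],p[0]])
blob("board",(S<60)&(V>120),(430,490,210,285),.016)
blob("tin",(S<70)&(V>100),(430,460,155,190),.028)
blob("mat",(V<50),(350,410,180,235),.010)
blob("coaster",(V<110),(248,290,200,240),.008)
blob("tray",(S<70)&(V>70),(160,220,215,285),.008)
blob("kb",(H>45)&(H<85)&(S>120),(160,220,215,285),.08)
E
```

```text
(205, 230) [ 90   5 149]
(460, 247) [107  12 144]
(370, 190) [ 5 57 27]
(255, 220) [  9 127  76]
(445, 173) [ 30  16 126]
(300, 250) [ 20  97 139]
(388, 205) [ 90   9 148]
(268, 235) [ 83   7 141]
board 2813 centroid [ 0.478 -0.366  0.016] rect mm/deg [ 479.3 -366.1] [120.1 171.3] 88.7
tin 650 centroid [ 0.683 -0.333  0.028] rect mm/deg [ 683.1 -332.5] [78.9 76.8] 43.8
mat 1277 centroid [ 0.582 -0.144  0.01 ] rect mm/deg [ 590.3 -157.8] [124.3 123.6] 81.8
coaster 825 centroid [0.547 0.156 0.008] rect mm/deg [547.7 157.2] [100.1 103.8] 16.8
tray 2053 centroid [0.459 0.36  0.008] rect mm/deg [455.6 370.3] [164.8 136.6] 9.3
kb 744 centroid [0.445 0.366 0.08 ] rect mm/deg [451.9 365. ] [91.6 81.6] 27.6
```

View pics/topL.png

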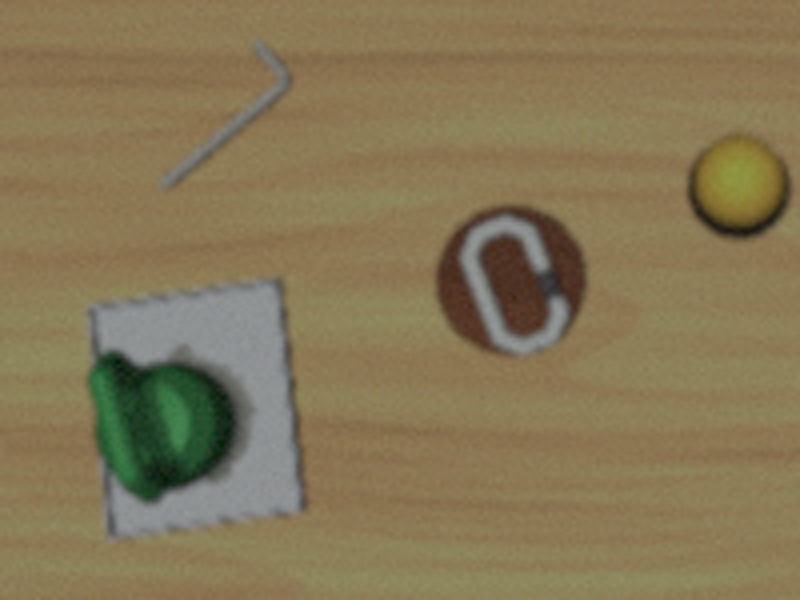

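View pics/topR.png

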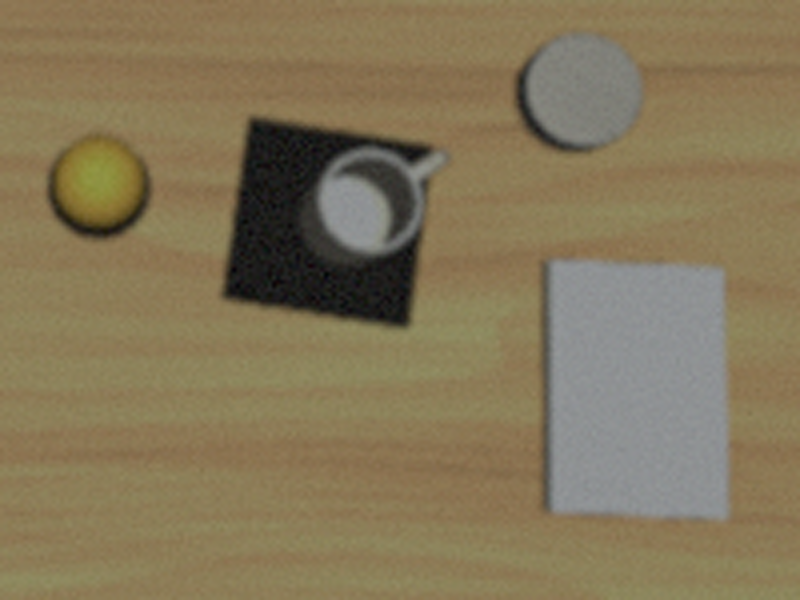

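The left crop shows the tray corners at (90,304), (281,281), (303,513) and (111,538), and the kettlebell bar running from (112,360) to (150,490). The carabiner spans (500,212) to (530,352). The right crop shows the mat corners, the mug rim centred near (370,202), and the handle tip at (445,157).

```bash
cat >> h.py <<'E'
def go(target,yaw=None,half=True):
    """needed turn (units) then shift in tool axes after the turn (units). yaw = world angle of tool y (closing line), deg"""
    s=manip.state(); M=R.from_rotvec(s["orientation"]).as_matrix(); p=np.array(s["ee_pos"])
    cy=np.degrees(np.arctan2(M[1,1],M[0,1])); d=0
    if yaw is not None:
        d=-((yaw-cy+90)%180-90) if half else -((yaw-cy+180)%360-180)
    M2=M@R.from_euler("z",d,degrees=True).as_matrix()
    print("TCP",p.round(4),"closing yaw",round(cy,1),"tilt z",M[:,2].round(3),"q7",round(s["q"][6],2),"grip",round(float(s["grip_width"]),3),round(float(s["grasp_force"]),1),"F",np.round(s["ft_force"],1),"t",round(s["time"],2))
    if target is not None: print("turn",round(d/10,2),"then shift xyz",((np.array(target)-p)@M2/0.05).round(2), "total units",np.round(np.linalg.norm(np.array(target)-p)/.05,1))
E
python3 - <<'E'
from h import *
L=lambda a:(np.array(a,float)+.5)/4-.5+[140,150]
Rr=lambda a:(np.array(a,float)+.5)/4-.5+[300,150]
def ang(d): return np.degrees(np.arctan2(d[1],d[0])).round(1)
tr=p2w("top",L([(90,304),(281,281),(303,513),(111,538)]),.011); c=tr.mean(0)
print("tray",c.round(4),"sides",[np.linalg.norm(tr[i]-tr[i-1]).round(4) for i in range(4)],"long ang",ang(tr[1]-tr[2]),ang(tr[0]-tr[3]))
m=p2w("top",Rr([(250,118),(432,148),(410,325),(224,296)]),.010)
print("mat",m.mean(0).round(4),[np.linalg.norm(m[i]-m[i-1]).round(4) for i in range(4)],ang(m[0]-m[3]))
k=p2w("top",L([(112,360),(150,490)]),.119); print("bar",k.round(4),k.mean(0).round(4),ang(k[0]-k[1]),np.linalg.norm(k[0]-k[1]))
mu=p2w("top",Rr([(370,202),(319,202),(421,202),(370,149),(370,255),(445,157)]),.095); print("mug",mu.round(4),"handle",ang(mu[5]-mu[0]))
ca=p2w("top",L([(500,212),(530,352),(517,283)]),.014); print("carab",ca.round(4),ang(ca[0]-ca[1]),np.linalg.norm(ca[0]-ca[1]))
for nm,P,z in [("mug",mu[0],0),("kb",k.mean(0),0),("ca",ca[:2].mean(0),0),("mat",m.mean(0),0),("tray",c,0)]: print(nm,w2p("scene",P).round(0))
M=R.from_rotvec(manip.state()["orientation"]).as_matrix(); print(M.round(3))
go([mu[0][0],mu[0][1],.25],ang(mu[5]-mu[0])+90)
E
```

```text
tray [0.4551 0.3669 0.011 ] sides [np.float64(0.1587), np.float64(0.1315), np.float64(0.1578), np.float64(0.1291)] long ang 8.8 9.6
mat [ 0.5908 -0.1589  0.01  ] [np.float64(0.1262), np.float64(0.1281), np.float64(0.1246), np.float64(0.1284)] -8.3
bar [[0.4828 0.3813 0.119 ]
 [0.4056 0.3525 0.119 ]] [0.4442 0.3669 0.119 ] 20.5 0.08236910399301188
mug [[ 0.5915 -0.1705  0.095 ]
 [ 0.5911 -0.1382  0.095 ]
 [ 0.592  -0.2027  0.095 ]
 [ 0.6257 -0.171   0.095 ]
 [ 0.5578 -0.1699  0.095 ]
 [ 0.6212 -0.2186  0.095 ]] handle -58.4
carab [[0.5918 0.1651 0.014 ]
 [0.4959 0.1411 0.014 ]
 [0.5428 0.1516 0.014 ]] 14.1 0.09879251504483696
mug [[262. 147.]]
kb [[473. 272.]]
ca [[361. 249.]]
mat [[267. 172.]]
tray [[456. 298.]]
[[-0.947  0.321 -0.   ]
 [ 0.321  0.947 -0.001]
 [-0.    -0.001 -1.   ]]
TCP [0.2085 0.6152 0.2306] closing yaw 71.3 tilt z [-0.    -0.001 -1.   ] q7 -0.02 grip 1.002 0.0 F [-0.2  0.1  0.1] t 0.15
turn 3.97 then shift xyz [-17.4   -1.71  -0.37] total units 17.5
```

Sizes match: rim 66 mm, mat and tray as specified, bar and carabiner plausible. I'll park the mug on the board. First move is above the mug.

Call:
{"op": "drive_tool", "data": {"steps": [[1,0,0,0,1],[1,0,0,0,1],[1,0,0,0,1],[1,0,0,0,0.97],[1,-0.8,-0.1,0,0],[1,-0.9,-0.1,0,0],[1,-0.9,-0.1,0,0],[1,-0.9,-0.1,0,0],[1,-0.9,-0.1,0,0],[1,-0.9,-0.1,0,0]], "squeeze": 40}}

```text
time: 1.4
ee_pos: [0.3223, 0.3727, 0.2313]
orientation: [1.533, 2.742, -0.0]
ft_force: [0.3, 0.0, -0.1]
grip_width: 0.998
grasp_force: 0.0
```

Call:
{"op": "drive_tool", "data": {"steps": [[1,-0.9,-0.1,0,0],[1,-0.9,-0.1,0,0],[1,-0.9,-0.1,0,0],[1,-0.9,-0.1,0,0],[1,-0.9,-0.1,0,0],[1,-0.9,-0.1,0,0],[1,-0.9,-0.1,0,0],[1,-0.9,-0.1,0,0],[1,-0.9,-0.1,0,0],[1,0,0,0,0]]}}

```text
time: 2.65
ee_pos: [0.4967, 0.0014, 0.2313]
orientation: [1.541, 2.735, -0.002]
ft_force: [-0.2, 1.3, 0.2]
grip_width: 1.002
grasp_force: 0.0
```

Run:
```python
from h import *
go([.5915,-.1705,.22],31.6)
ke=cal("wrist"); im=manip.capture("wrist")[:,:,::-1]; cv2.imwrite("pics/w1.png",im)
print(w2p("wrist",[[.5915,-.1705,.095],[.6212,-.2186,.095],[.5908,-.1589,.01],[.478,-.366,.016]],ke).round(0))
```

```text
TCP [0.4967 0.0014 0.2313] closing yaw 31.2 tilt z [ 0.001 -0.002 -1.   ] q7 0.66 grip 1.002 0.0 F [-0.2  1.3  0.2] t 2.65
turn -0.04 then shift xyz [-3.92 -0.19  0.24] total units 3.9
[[318. 335.]
 [319. 363.]
 [323. 289.]
 [204. 340.]]
```

View pics/w1.png

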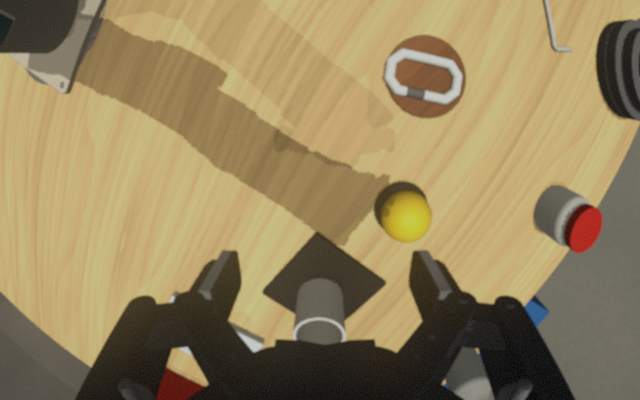

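The wrist view shows the mug rim at (319,333) against a predicted (318,335), with the handle pointing away and hidden. The alignment holds, so I'll move above the mug and then descend.

Call:
{"op": "drive_tool", "data": {"steps": [[1,-0.7,-0.04,0,0],[1,-0.7,-0.04,0,0],[1,-0.7,-0.04,0,0],[1,-0.7,-0.04,0,0],[1,-0.7,-0.03,0,0],[1,-0.42,0,0,0],[1,0,0,0,0]]}}

```text
time: 3.58
ee_pos: [0.5901, -0.1663, 0.2308]
orientation: [-1.534, -2.741, 0.0]
ft_force: [-0.5, 1.6, -0.1]
grip_width: 0.997
grasp_force: 0.0
```

Run:
```python
from h import *
go([.5915,-.1705,.058],31.6)
```

```text
TCP [ 0.5901 -0.1663  0.2308] closing yaw 31.5 tilt z [-0.001  0.    -1.   ] q7 0.96 grip 0.997 0.0 F [-0.5  1.6 -0.1] t 3.58
turn -0.01 then shift xyz [-0.09 -0.02  3.46] total units 3.5
```

Call:
{"op": "drive_tool", "data": {"steps": [[1,-0.09,-0.02,0.6,0],[1,0,0,0.7,0],[1,0,0,0.6,0],[1,0,0,0.6,0],[1,0,0,0.5,0],[1,0,0,0.4,0],[1,0,0,0.22,0],[1,0,0,0,0]]}}

```text
time: 4.58
ee_pos: [0.5913, -0.1701, 0.0499]
orientation: [-1.532, -2.741, -0.0]
ft_force: [1.3, 0.1, -0.1]
grip_width: 1.003
grasp_force: 0.0
```

Call:
{"op": "drive_tool", "data": {"steps": [[0.6,0,0,0,0],[0.4,0,0,0,0],[0.2,0,0,0,0],[0,0,0,0,0],[0,0,0,0,0],[0,0,0,0,0]]}}

```text
time: 5.32
ee_pos: [0.5924, -0.171, 0.0514]
orientation: [1.532, 2.74, 0.001]
ft_force: [-0.5, 0.2, 5.5]
grip_width: 0.747
grasp_force: 45.2
```

Run:
```python
from h import *
go([.478,-.366,.20],31.6)
```

```text
TCP [ 0.5924 -0.171   0.0514] closing yaw 31.6 tilt z [ 0.002 -0.    -1.   ] q7 1.03 grip 0.747 45.2 F [-0.5  0.2  5.5] t 5.33
turn -0.0 then shift xyz [-2.13 -3.99 -2.97] total units 5.4
```

Call:
{"op": "drive_tool", "data": {"steps": [[0,0,0,-0.2,0],[0,0,0,-0.4,0],[0,0,0,-0.6,0],[0,0,0,-0.4,0],[0,-0.15,-0.25,-0.2,0],[0,-0.25,-0.45,0,0],[0,-0.35,-0.65,0,0],[0,-0.35,-0.65,0,0],[0,-0.35,-0.65,0,0],[0,-0.3,-0.6,0,0]]}}

```text
time: 6.58
ee_pos: [0.4967, -0.3327, 0.1404]
orientation: [-1.535, -2.74, 0.002]
ft_force: [0.8, 0.3, -2.2]
grip_width: 0.746
grasp_force: 44.9
```

Call:
{"op": "drive_tool", "data": {"steps": [[0,-0.23,-0.44,0,0],[0,-0.15,-0.3,0,0],[0,0,0,0.4,0],[0,0,0,0.5,0],[0,0,0,0.3,0],[0,0,0,0,0]]}}

```text
time: 7.32
ee_pos: [0.4766, -0.3653, 0.0792]
orientation: [-1.532, -2.74, -0.001]
ft_force: [-0.2, 0.3, -1.7]
grip_width: 0.747
grasp_force: 44.9
```

Run:
```python
from h import *
go([.478,-.366,.0585],31.6)
im=manip.capture("scene")[:,:,::-1]; cv2.imwrite("pics/s1.png",cv2.resize(im[60:220,180:380],None,fx=3,fy=3))
```

```text
TCP [ 0.4766 -0.3653  0.0792] closing yaw 31.6 tilt z [-0.002  0.002 -1.   ] q7 1.37 grip 0.747 44.9 F [-0.2  0.3 -1.7] t 7.33
turn -0.0 then shift xyz [-0.03  0.02  0.41] total units 0.4
```

View pics/s1.png

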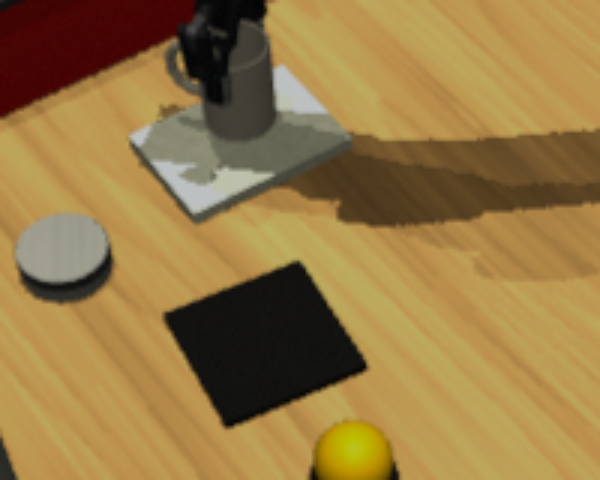

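The mug hangs upright over the white board and the mat is empty. I'll lower it gently.

Call:
{"op": "drive_tool", "data": {"steps": [[0,0,0,0.2,0],[0,0,0,0.14,0],[0,0,0,0.06,0],[0,0,0,0.03,0],[0,0,0,0.01,0],[0,0,0,0,0]]}}

```text
time: 8.12
ee_pos: [0.4775, -0.3661, 0.0584]
orientation: [1.533, 2.742, -0.0]
ft_force: [0.2, 0.4, -2.0]
grip_width: 0.744
grasp_force: 44.9
```

Call:
{"op": "drive_tool", "data": {"steps": [[0,0,0,0.02,0],[0,0,0,0.02,0],[0,0,0,0.02,0],[0,0,0,0,0]]}}

```text
time: 8.62
ee_pos: [0.4776, -0.3661, 0.0574]
orientation: [1.533, 2.741, 0.0]
ft_force: [-3.3, 4.1, 13.4]
grip_width: 0.75
grasp_force: 46.3
```

Contact at 13 N. I'll release and rise.

Call:
{"op": "drive_tool", "data": {"steps": [[0.6,0,0,0,0],[0.8,0,0,0,0],[1,0,0,0,0],[1,0,0,0,0],[1,0,0,-0.3,0],[1,0,0,-0.8,0],[1,0,0,-0.9,0],[1,0,0,-0.9,0],[1,0,0,-0.6,0],[1,0,0,0,0]]}}

```text
time: 9.88
ee_pos: [0.4787, -0.3673, 0.2341]
orientation: [1.53, 2.736, -0.001]
ft_force: [-0.9, 0.1, -0.4]
grip_width: 1.002
grasp_force: 0.0
```

Run:
```python
from h import *
im=manip.capture("top")[:,:,::-1]; cv2.imwrite("pics/t1.png",im)
go([.4442,.3669,.22],110.5)
```

```text
TCP [ 0.4778 -0.3663  0.2321] closing yaw 31.6 tilt z [ 0.003 -0.002 -1.   ] q7 1.32 grip 0.998 0.0 F [ 1.  -0.3 -0. ] t 9.93
turn -7.89 then shift xyz [-4.5  13.97  0.22] total units 14.7
```

Call:
{"op": "drive_tool", "data": {"steps": [[1,0.4,0.25,0,0],[1,0.68,0.42,0,0],[1,0.68,0.42,0,0],[1,0.68,0.42,0,0],[1,0.68,0.42,0,0],[1,0.68,0.42,0,0],[1,0.68,0.42,0,0],[1,0.68,0.42,0,0],[1,0.5,0.3,0,0],[1,0.3,0.2,0,0]]}}

```text
time: 11.18
ee_pos: [0.4774, -0.0136, 0.2294]
orientation: [-1.529, -2.742, 0.001]
ft_force: [0.9, -0.8, -0.0]
grip_width: 0.998
grasp_force: 0.0
```

Call:
{"op": "drive_tool", "data": {"steps": [[1,0,0,0,-1],[1,0,0,0,-1],[1,0,0,0,-1],[1,0,0,0,-1],[1,0,0,0,-1],[1,0,0,0,-1],[1,0,0,0,-1],[1,0,0,0,-0.89],[1,0,0,0,0]]}}

```text
time: 12.3
ee_pos: [0.4777, -0.0156, 0.2295]
orientation: [0.555, -3.09, -0.001]
ft_force: [-0.4, 0.1, 0.3]
grip_width: 0.999
grasp_force: 0.0
```

Run:
```python
from h import *
go([.4442,.3669,.22],110.5)
ke=cal("wrist"); im=manip.capture("wrist")[:,:,::-1]; cv2.imwrite("pics/w2.png",im)
print(w2p("wrist",[[.4442,.3669,.119],[.4828,.3813,.119],[.4056,.3525,.119],[.4551,.3669,.011],[.5918,.1651,.014],[.4959,.1411,.014]],ke).round(0))
```

```text
TCP [ 0.4777 -0.0156  0.2295] closing yaw 110.4 tilt z [-0.002  0.    -1.   ] q7 1.83 grip 0.999 0.0 F [-0.4  0.1  0.3] t 12.3
turn -0.01 then shift xyz [-2.05  7.4   0.19] total units 7.7
[[597. 261.]
 [587. 287.]
 [606. 234.]
 [551. 236.]
 [415. 280.]
 [432. 217.]]
```

View pics/w2.png

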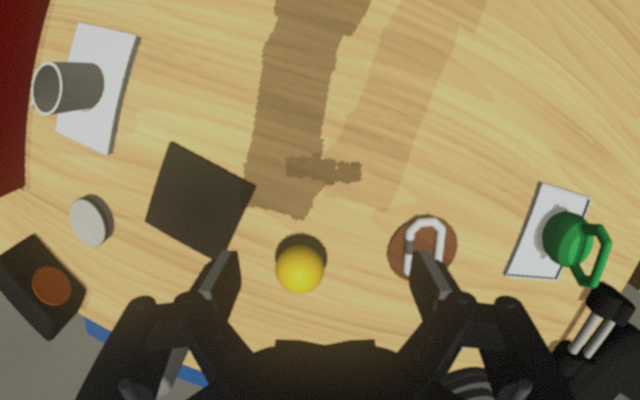

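The mug stands upright on the board at (68,87). The kettlebell bar is at about (598,257), matching the prediction of (597,261). I'll go above it.

Call:
{"op": "drive_tool", "data": {"steps": [[1,-0.15,0.5,0,0],[1,-0.22,0.8,0,0],[1,-0.22,0.8,0,0],[1,-0.22,0.8,0,0],[1,-0.22,0.8,0,0],[1,-0.22,0.8,0,0],[1,-0.22,0.8,0,0],[1,-0.22,0.8,0,0],[1,-0.2,0.7,0,0],[1,-0.16,0.6,0,0]]}}

```text
time: 13.6
ee_pos: [0.4444, 0.3684, 0.2298]
orientation: [0.555, -3.091, 0.001]
ft_force: [0.9, -0.1, 0.5]
grip_width: 0.994
grasp_force: 0.0
```

Call:
{"op": "drive_tool", "data": {"steps": [[1,0,0,0,0],[1,0,0,0,0]]}}

```text
time: 13.85
ee_pos: [0.4451, 0.3658, 0.2298]
orientation: [0.555, -3.091, 0.003]
ft_force: [-0.6, -2.0, -0.2]
grip_width: 0.999
grasp_force: 0.0
```

Run:
```python
from h import *
go([.4442,.3669,.100],110.5)
ke=cal("wrist"); im=manip.capture("wrist")[:,:,::-1]; cv2.imwrite("pics/w3.png",im)
print(w2p("wrist",[[.4442,.3669,.119],[.4828,.3813,.119],[.4056,.3525,.119],[.4551,.3669,.011]],ke).round(0))
```

```text
TCP [0.4451 0.3658 0.2298] closing yaw 110.4 tilt z [-0.001 -0.002 -1.   ] q7 1.1 grip 0.999 0.0 F [-0.6 -2.  -0.2] t 13.85
turn -0.01 then shift xyz [0.01 0.03 2.6 ] total units 2.6
[[327. 188.]
 [327. 232.]
 [327. 141.]
 [323. 170.]]
```

View pics/w3.png

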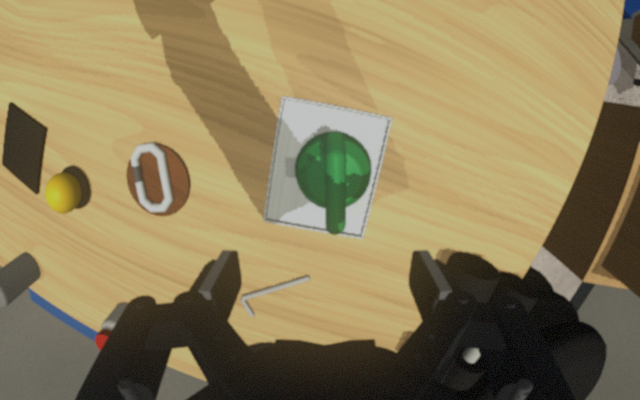

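The bar shows along column 335, while the prediction was 327. That puts it about 6 mm farther along tool +y, and the tray agrees to about 2 px. I'll correct and descend onto the bar.

Call:
{"op": "drive_tool", "data": {"steps": [[1,0,0.12,0.3,0],[1,0,0,0.6,0],[1,0,0,0.6,0],[1,0,0,0.5,0],[1,0,0,0.4,0],[1,0,0,0.2,0],[1,0,0,0,0]], "squeeze": 70}}

```text
time: 14.78
ee_pos: [0.4426, 0.372, 0.0995]
orientation: [0.557, -3.09, 0.001]
ft_force: [0.5, -0.4, -0.1]
grip_width: 1.001
grasp_force: 0.0
```

Call:
{"op": "drive_tool", "data": {"steps": [[0.4,0,0,0,0],[0,0,0,0,0],[-0.3,0,0,0,0],[-0.5,0,0,0,0],[-0.7,0,0,0,0],[-0.9,0,0,0,0],[-1,0,0,0,0],[-1,0,0,0,0]]}}

```text
time: 15.78
ee_pos: [0.4431, 0.3733, 0.1007]
orientation: [-0.559, 3.091, 0.002]
ft_force: [-1.7, 1.6, 6.1]
grip_width: 0.188
grasp_force: 68.2
```

Run:
```python
from h import *
go([.5908,-.1589,.22],110.5)
```

```text
TCP [0.4431 0.3733 0.1007] closing yaw 110.5 tilt z [ 0.001  0.001 -1.   ] q7 1.05 grip 0.188 68.2 F [-1.7  1.6  6.1] t 15.78
turn -0.0 then shift xyz [  0.96 -11.    -2.4 ] total units 11.3
```

Call:
{"op": "drive_tool", "data": {"steps": [[-1,0,0,-0.1,0],[-1,0,0,-0.2,0],[-1,0,0,-0.35,0],[-1,0,0,-0.45,0],[-1,0,0,-0.5,0],[-1,0,0,-0.4,0],[-1,0,0,-0.25,0],[-1,0,0,-0.1,0],[-1,0,0,0,0]]}}

```text
time: 16.9
ee_pos: [0.443, 0.3724, 0.2177]
orientation: [0.558, -3.091, 0.0]
ft_force: [-0.2, 0.6, -6.9]
grip_width: 0.184
grasp_force: 68.5
```

Call:
{"op": "drive_tool", "data": {"steps": [[-1,0,-0.15,0,0],[-1,0.05,-0.3,0,0],[-1,0.05,-0.45,0,0],[-1,0.05,-0.6,0,0],[-1,0.06,-0.7,0,0],[-1,0.06,-0.7,0,0],[-1,0.06,-0.7,0,0],[-1,0.06,-0.7,0,0],[-1,0.06,-0.7,0,0],[-1,0.06,-0.7,0,0]]}}

```text
time: 18.15
ee_pos: [0.5186, 0.094, 0.2175]
orientation: [0.556, -3.091, 0.001]
ft_force: [0.7, -0.7, -6.2]
grip_width: 0.182
grasp_force: 68.5
```

Call:
{"op": "drive_tool", "data": {"steps": [[-1,0.06,-0.7,0,0],[-1,0.06,-0.7,0,0],[-1,0.06,-0.7,0,0],[-1,0.06,-0.7,0,0],[-1,0.06,-0.7,0,0],[-1,0.06,-0.6,0,0],[-1,0.05,-0.5,0,0],[-1,0.04,-0.35,0,0],[-1,0.03,-0.2,0,0],[-1,0,0,0,0]]}}

```text
time: 19.4
ee_pos: [0.5861, -0.1534, 0.2176]
orientation: [0.557, -3.091, -0.0]
ft_force: [0.5, 0.3, -5.0]
grip_width: 0.182
grasp_force: 68.6
```

Run:
```python
from h import *
go([.5908,-.1589,.1077],110.5)
im=manip.capture("scene")[:,:,::-1]; cv2.imwrite("pics/s2.png",cv2.resize(im[60:260,170:370],None,fx=3,fy=3))
```

```text
TCP [ 0.5861 -0.1534  0.2176] closing yaw 110.4 tilt z [-0.001  0.    -1.   ] q7 2.05 grip 0.182 68.6 F [ 0.5  0.3 -5. ] t 19.4
turn -0.01 then shift xyz [-0.05 -0.14  2.2 ] total units 2.2
```

View pics/s2.png

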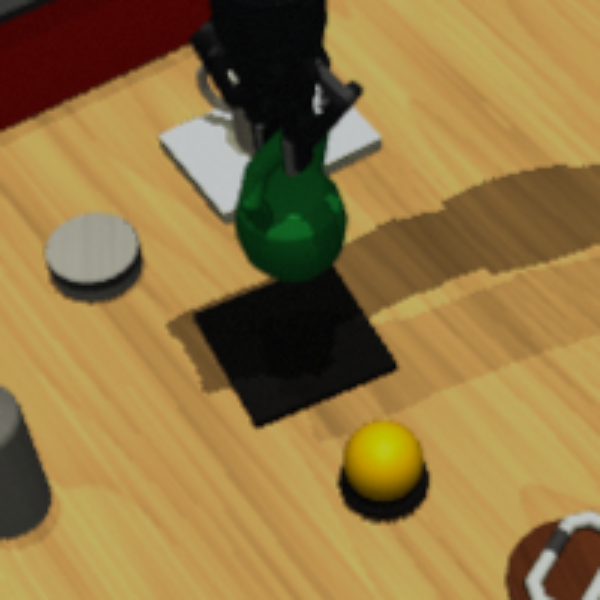

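Run:
```python
from h import *
im=cv2.imread("pics/s2.png"); g=cv2.cvtColor(im,cv2.COLOR_BGR2HSV)
m=((g[...,0]>45)&(g[...,0]<85)&(g[...,1]>100)).astype(np.uint8); m=cv2.morphologyEx(m,cv2.MORPH_OPEN,np.ones((40,40)))
print("bell px bbox",cv2.boundingRect(m),np.argwhere(m)[:,::-1].mean(0))
P=np.array([.5861,-.1534,0]); print("predicted foot, bell centre, bar",((w2p("scene",P+[[0,0,.120],[0,0,.158],[0,0,.236]])-[170,60])*3).round(0))
```

```text
bell px bbox (241, 172, 102, 108) [291.29027546 224.19824708]
predicted foot, bell centre, bar [[292. 251.]
 [288. 217.]
 [280. 143.]]
```

The bell centre is where an upright hang puts it, within 2–3 mm. I'll lower it onto the mat.

Call:
{"op": "drive_tool", "data": {"steps": [[-1,-0.05,-0.14,0.2,0],[-1,0,0,0.4,0],[-1,0,0,0.5,0],[-1,0,0,0.5,0],[-1,0,0,0.3,0],[-1,0,0,0.15,0],[-1,0,0,0.08,0],[-1,0,0,0.03,0],[-1,0,0,0.03,0],[-1,0,0,0,0]]}}

```text
time: 20.7
ee_pos: [0.5914, -0.1586, 0.1086]
orientation: [-0.558, 3.091, -0.0]
ft_force: [-0.7, 0.0, -6.4]
grip_width: 0.185
grasp_force: 68.6
```

Call:
{"op": "drive_tool", "data": {"steps": [[-1,0,0,0.02,0],[-1,0,0,0.02,0],[-1,0,0,0.02,0],[-1,0,0,0,0]]}}

```text
time: 21.2
ee_pos: [0.5921, -0.1584, 0.1077]
orientation: [-0.558, 3.089, -0.001]
ft_force: [-3.6, 2.4, 9.8]
grip_width: 0.186
grasp_force: 70.6
```

Call:
{"op": "drive_tool", "data": {"steps": [[-0.5,0,0,0,0],[0,0,0,0,0],[0.6,0,0,0,0],[1,0,0,0,0],[1,0,0,0,0],[1,0,0,-0.3,0],[1,0,0,-0.7,0],[1,0,0,-0.8,0],[1,0,0,-0.7,0],[1,0,0,0,0]]}}

```text
time: 22.45
ee_pos: [0.5935, -0.1591, 0.2346]
orientation: [-0.557, 3.085, -0.005]
ft_force: [0.4, -0.5, -0.6]
grip_width: 1.002
grasp_force: 0.0
```

Run:
```python
from h import *
go([.5438,.153,.15],104.1)
```

```text
TCP [ 0.5935 -0.1591  0.2346] closing yaw 110.5 tilt z [ 0.008 -0.002 -1.   ] q7 2.06 grip 1.002 0.0 F [ 0.4 -0.5 -0.6] t 22.45
turn 0.64 then shift xyz [-0.55  6.3   1.67] total units 6.5
```

Call:
{"op": "drive_tool", "data": {"steps": [[1,0,0,0,0.64],[1,-0.04,0.5,0,0],[1,-0.07,0.8,0,0],[1,-0.07,0.8,0,0],[1,-0.07,0.8,0,0],[1,-0.07,0.8,0,0],[1,-0.07,0.8,0.2,0],[1,-0.07,0.8,0.3,0],[1,-0.05,0.6,0.3,0],[1,-0.04,0.4,0.2,0]]}}

```text
time: 23.7
ee_pos: [0.5403, 0.1551, 0.1794]
orientation: [0.387, -3.116, -0.0]
ft_force: [0.5, -0.8, -0.3]
grip_width: 1.002
grasp_force: 0.0
```

Call:
{"op": "drive_tool", "data": {"steps": [[1,0,0,0,0],[1,0,0,0,0]]}}

```text
time: 23.95
ee_pos: [0.5419, 0.1519, 0.1806]
orientation: [-0.382, 3.118, -0.002]
ft_force: [1.2, -0.3, 0.3]
grip_width: 1.004
grasp_force: 0.0
```

Run:
```python
from h import *
go([.5438,.153,.02],104.1)
ke=cal("wrist"); im=manip.capture("wrist")[:,:,::-1]; cv2.imwrite("pics/w4.png",im)
print(w2p("wrist",[[.5438,.153,.02],[.5918,.1651,.014],[.4959,.1411,.014],[.5475,.157,.008]],ke).round(0))
t=manip.capture("top")[:,:,::-1]; cv2.imwrite("pics/t2.png",t)
```

```text
TCP [0.5419 0.1519 0.1806] closing yaw 104.0 tilt z [ 0.001 -0.001 -1.   ] q7 1.41 grip 1.004 0.0 F [ 1.2 -0.3  0.3] t 23.95
turn -0.01 then shift xyz [-0.04  0.02  3.21] total units 3.2
[[326. 176.]
 [326. 218.]
 [326. 127.]
 [329. 177.]]
```

View pics/w4.png

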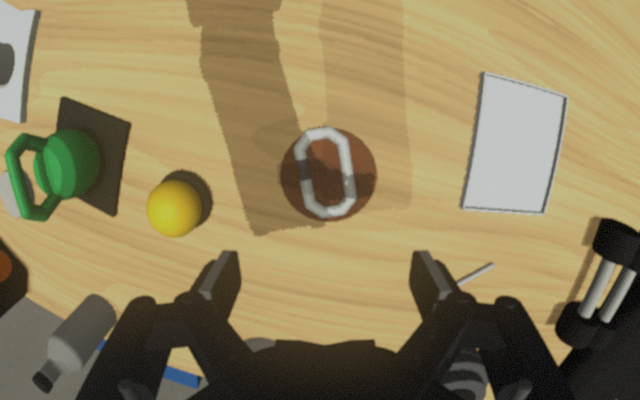

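The carabiner's long sides slope about 7° more than I took from the end points, so its lengthwise angle is about 20.5°. Its centre at (327,172) matches. I'll turn to a closing yaw of 110.5°, pre-close to about 64 mm, and feel down for the coaster.

Call:
{"op": "drive_tool", "data": {"steps": [[0.45,-0.04,0.02,0.3,-0.65],[0.45,0,0,0.6,0],[0.45,0,0,0.7,0],[0.45,0,0,0.7,0],[0.45,0,0,0.5,0],[0.45,0,0,0.3,0],[0.45,0,0,0.1,0],[0.45,0,0,0,0]], "squeeze": 40}}

```text
time: 25.05
ee_pos: [0.5435, 0.1549, 0.0207]
orientation: [-0.56, 3.09, 0.0]
ft_force: [0.2, -0.1, 0.0]
grip_width: 0.723
grasp_force: 0.0
```

Run:
```python
from h import *
go([.5438,.153,.006],110.5)
ke=cal("wrist"); im=manip.capture("wrist")[:,:,::-1]; cv2.imwrite("pics/w5.png",cv2.resize(im[100:350,160:480],None,fx=2,fy=2))
print(w2p("wrist",[[.5438,.153,.014]],ke).round(0))
```

```text
TCP [0.5435 0.1549 0.0207] closing yaw 110.6 tilt z [ 0.001  0.    -1.   ] q7 1.45 grip 0.723 0.0 F [ 0.2 -0.1  0. ] t 25.05
turn 0.01 then shift xyz [ 0.01 -0.04  0.29] total units 0.3
[[322. 245.]]
```

View pics/w5.png

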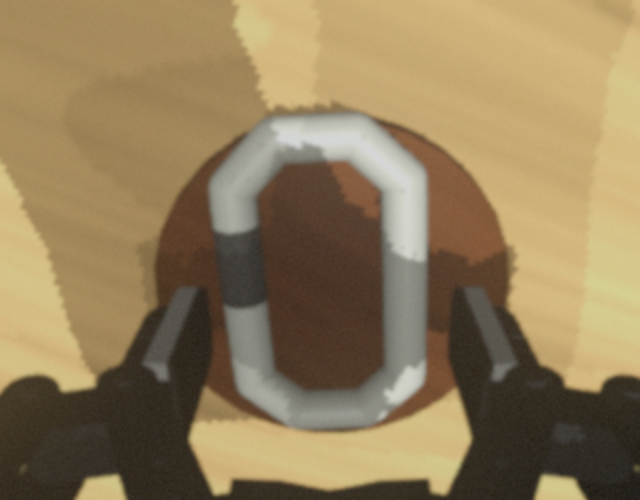

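The carabiner sits between the pads, aligned, about 2 mm left of their middle. I'll shift and feel down.

Call:
{"op": "drive_tool", "data": {"steps": [[0.45,0.01,-0.05,0.1,0],[0.45,0,0,0.1,0],[0.45,0,0,0.04,0],[0.45,0,0,0.03,0],[0.45,0,0,0,0]]}}

```text
time: 25.72
ee_pos: [0.5434, 0.1526, 0.0067]
orientation: [0.561, -3.091, -0.0]
ft_force: [0.7, 0.4, 0.1]
grip_width: 0.723
grasp_force: 0.0
```

Call:
{"op": "drive_tool", "data": {"steps": [[0.45,0,0,0.03,0],[0.45,0,0,0,0]]}}

```text
time: 25.98
ee_pos: [0.5433, 0.1526, 0.0053]
orientation: [0.561, -3.091, 0.0]
ft_force: [-0.3, 0.3, 0.5]
grip_width: 0.723
grasp_force: 0.0
```

Call:
{"op": "drive_tool", "data": {"steps": [[0.45,0,0,0.03,0],[0.45,0,0,0,0]]}}

```text
time: 26.22
ee_pos: [0.5433, 0.1526, 0.0037]
orientation: [0.561, -3.091, -0.0]
ft_force: [0.5, -0.8, 0.2]
grip_width: 0.725
grasp_force: 0.0
```

Call:
{"op": "drive_tool", "data": {"steps": [[0.3,0,0,0,0],[0.2,0,0,0,0],[0.1,0,0,0,0],[0,0,0,0,0],[0,0,0,0,0],[0,0,0,0,0]]}}

```text
time: 26.98
ee_pos: [0.5435, 0.1526, 0.0043]
orientation: [-0.561, 3.091, 0.0]
ft_force: [-0.8, -0.2, 5.6]
grip_width: 0.636
grasp_force: 42.1
```

Call:
{"op": "drive_tool", "data": {"steps": [[0,0,0,-0.1,0],[0,0,0,-0.3,0],[0,0,0,-0.5,0],[0,0,0,-0.5,0],[0,0,0,-0.3,0],[0,0,0,0,0]]}}

```text
time: 27.72
ee_pos: [0.5443, 0.1528, 0.0901]
orientation: [-0.56, 3.089, 0.001]
ft_force: [-0.6, -0.3, -0.5]
grip_width: 0.635
grasp_force: 41.9
```

Run:
```python
from h import *
go([.4551,.3669,.09],99.2)
ke=cal("wrist"); im=manip.capture("wrist")[:,:,::-1]; cv2.imwrite("pics/w6.png",cv2.resize(im[100:350,160:480],None,fx=2,fy=2))
```

```text
TCP [0.5443 0.1528 0.0901] closing yaw 110.6 tilt z [ 0.002  0.001 -1.   ] q7 1.47 grip 0.635 41.9 F [-0.6 -0.3 -0.5] t 27.73
turn 1.14 then shift xyz [1.08 4.51 0.  ] total units 4.6
```

View pics/w6.png

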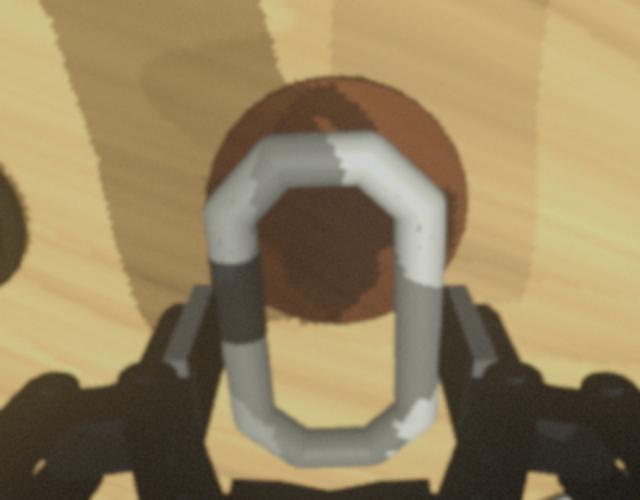

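The carabiner is held flat across its long sides and clear of the coaster. Next is the tray.

Call:
{"op": "drive_tool", "data": {"steps": [[0,0,0,0,0.6],[0,0,0,0,0.54],[0,0.08,0.35,0,0],[0,0.14,0.6,0,0],[0,0.18,0.75,0,0],[0,0.18,0.75,0,0],[0,0.18,0.75,0,0],[0,0.15,0.6,0,0],[0,0.12,0.45,0,0],[0,0.05,0.26,0,0]]}}

```text
time: 29.02
ee_pos: [0.4518, 0.3689, 0.0881]
orientation: [0.258, -3.129, -0.001]
ft_force: [0.2, -0.1, -1.1]
grip_width: 0.637
grasp_force: 42.1
```

Call:
{"op": "drive_tool", "data": {"steps": [[0,0,0,0.2,0],[0,0,0,0.4,0],[0,0,0,0.4,0],[0,0,0,0.2,0],[0,0,0,0,0]]}}

```text
time: 29.65
ee_pos: [0.454, 0.3653, 0.0279]
orientation: [0.25, -3.13, 0.002]
ft_force: [-0.3, -0.6, -0.9]
grip_width: 0.636
grasp_force: 42.1
```

Run:
```python
from h import *
go([.4551,.3669,.001],99.2)
ke=cal("wrist"); im=manip.capture("wrist")[:,:,::-1]; cv2.imwrite("pics/w7.png",im)
h=np.radians(9.2); u=np.array([np.cos(h),np.sin(h)]); v=np.array([-u[1],u[0]])
print([w2p("wrist",[*(np.array([.4551,.3669])+a*.08*u+b*.066*v),.011],ke).round(0).tolist() for a,b in [(1,1),(1,-1),(-1,-1),(-1,1)]])
```

```text
TCP [0.454  0.3653 0.0279] closing yaw 99.1 tilt z [-0.001 -0.002 -1.   ] q7 0.98 grip 0.636 42.1 F [-0.3 -0.6 -0.9] t 29.65
turn -0.01 then shift xyz [-0.03  0.03  0.54] total units 0.5
[[[418.0, 334.0]], [[237.0, 335.0]], [[205.0, 102.0]], [[450.0, 102.0]]]
```

View pics/w7.png

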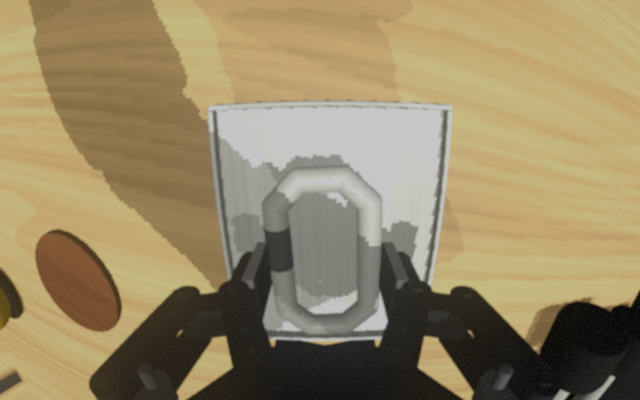

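Tray corners show at (210,105) and (450,105), as predicted, with the carabiner lengthwise over its middle. I'll lower it.

Call:
{"op": "drive_tool", "data": {"steps": [[0,-0.03,0.03,0.2,0],[0,0,0,0.2,0],[0,0,0,0.08,0],[0,0,0,0.04,0],[0,0,0,0.03,0],[0,0,0,0,0]]}}

```text
time: 30.45
ee_pos: [0.4554, 0.3683, 0.0014]
orientation: [-0.251, 3.131, 0.0]
ft_force: [-0.6, -0.7, -0.6]
grip_width: 0.637
grasp_force: 42.1
```

Call:
{"op": "drive_tool", "data": {"steps": [[0,0,0,0.03,0],[0,0,0,0,0]]}}

```text
time: 30.7
ee_pos: [0.4554, 0.3683, -0.0002]
orientation: [0.251, -3.132, -0.0]
ft_force: [0.1, 0.2, -0.5]
grip_width: 0.639
grasp_force: 42.1
```

Call:
{"op": "drive_tool", "data": {"steps": [[0,0,0,0.02,0],[0,0,0,0,0]]}}

```text
time: 30.95
ee_pos: [0.4555, 0.3684, -0.0006]
orientation: [-0.251, 3.131, 0.0]
ft_force: [-2.0, 0.0, 5.1]
grip_width: 0.637
grasp_force: 44.0
```

Call:
{"op": "drive_tool", "data": {"steps": [[0.35,0,0,0,0],[0.5,0,0,0,0],[0.5,0,0,0,0],[0.5,0,0,0,0],[0.5,0,0,-0.2,0],[0.5,0,0,-0.5,0],[1,0,0,-0.9,0],[1,0,0,-0.9,0],[1,0,0,-0.9,0],[1,0,0,-0.9,0]]}}

```text
time: 32.2
ee_pos: [0.4552, 0.3681, 0.2161]
orientation: [-0.251, 3.131, 0.001]
ft_force: [2.0, 0.5, 0.2]
grip_width: 1.004
grasp_force: 0.0
```

Run:
```python
from h import *
go([.4776,-.3661,.23],31.6)
ke=cal("wrist"); im=manip.capture("wrist")[:,:,::-1]; cv2.imwrite("pics/w8.png",im)
g=cv2.cvtColor(im,cv2.COLOR_BGR2GRAY)
print(w2p("wrist",[[.4551,.3669,.009]],ke).round(0))
```

```text
TCP [0.4552 0.3681 0.2161] closing yaw 99.2 tilt z [ 0.001  0.001 -1.   ] q7 0.99 grip 1.004 0.0 F [2.  0.5 0.2] t 32.2
turn 6.76 then shift xyz [-12.74  -7.31  -0.29] total units 14.7
[[324. 163.]]
```

View pics/w8.png

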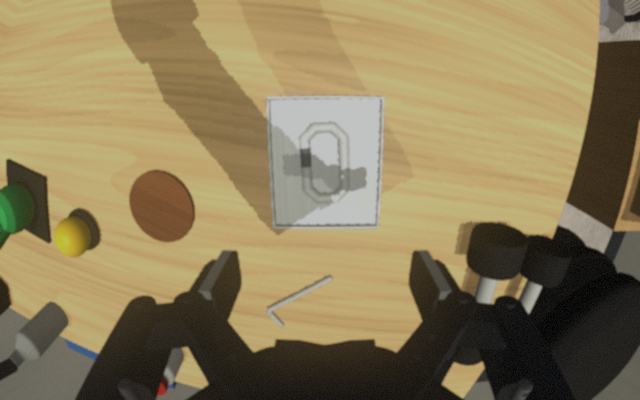

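The carabiner at (325,162) is centred and lengthwise in the tray, whose centre is at about (325,162). That was my last picture to view, so from here I measure by code. Back to the mug.

Call:
{"op": "drive_tool", "data": {"steps": [[1,0,0,-0.3,1],[1,0,0,0,1],[1,0,0,0,1],[1,0,0,0,1],[1,0,0,0,1],[1,0,0,0,1],[1,0,0,0,0.76],[1,-0.4,-0.23,0,0],[1,-0.7,-0.4,0,0],[1,-0.7,-0.4,0,0]], "squeeze": 40}}

```text
time: 33.5
ee_pos: [0.4584, 0.2637, 0.2292]
orientation: [1.532, 2.743, 0.001]
ft_force: [-0.3, 0.3, -0.3]
grip_width: 0.997
grasp_force: 0.0
```

Call:
{"op": "drive_tool", "data": {"steps": [[1,-0.7,-0.4,0,0],[1,-0.7,-0.4,0,0],[1,-0.7,-0.4,0,0],[1,-0.7,-0.4,0,0],[1,-0.7,-0.4,0,0],[1,-0.7,-0.4,0,0],[1,-0.7,-0.4,0,0],[1,-0.7,-0.4,0,0],[1,-0.7,-0.4,0,0],[1,-0.7,-0.4,0,0]]}}

```text
time: 34.75
ee_pos: [0.4714, -0.1394, 0.2293]
orientation: [1.533, 2.742, 0.001]
ft_force: [0.5, -0.5, -0.2]
grip_width: 0.996
grasp_force: 0.0
```

Call:
{"op": "drive_tool", "data": {"steps": [[1,-0.7,-0.4,0,0],[1,-0.7,-0.4,0,0],[1,-0.7,-0.4,0,0],[1,-0.7,-0.4,0,0],[1,-0.5,-0.3,0,0],[1,-0.2,-0.1,0,0],[1,0,0,0,0]]}}

```text
time: 35.62
ee_pos: [0.4778, -0.3395, 0.2288]
orientation: [-1.534, -2.741, -0.001]
ft_force: [0.2, 0.5, 1.0]
grip_width: 0.997
grasp_force: 0.0
```

```bash
cat > m.py <<'E'
from h import *
def blob(n,im,m,near,z,name):
    k,l,st,c=cv2.connectedComponentsWithStats(cv2.morphologyEx(m.astype(np.uint8),cv2.MORPH_OPEN,np.ones((3,3))))
    px=w2p(n,[*near,z])[0]
    b=min((i for i in range(1,k) if st[i,4]>60),key=lambda i:np.hypot(*(c[i]-px)))
    P=p2w(n,np.argwhere(l==b)[:,::-1],z)[:,:2].astype(np.float32)*1000
    print(n,name,"area",st[b,4],"centroid",P.mean(0).round(1),"circle",[np.round(v,1) for v in cv2.minEnclosingCircle(P)],"rect",[np.round(v,1) for v in cv2.minAreaRect(P)])
E
python3 - <<'E'
from m import *
go([.4776,-.3661,.052],31.6)
for n in ("top","scene"):
    im=np.ascontiguousarray(manip.capture(n)[:,:,::-1]); cv2.imwrite(f"pics/{n}3.png",im); g=cv2.cvtColor(im,cv2.COLOR_BGR2HSV).astype(int); H,S,V=g[...,0],g[...,1],g[...,2]
    blob(n,im,((H<14)|(H>170))&(S>100)&(V<110)&(V>30),(.5475,.157),.008,"coaster")
    blob(n,im,(H>45)&(H<85)&(S>110),(.59,-.159),.06,"kb@.06")
    blob(n,im,(H>22)&(H<32)&(S>170),(.59,0),.04,"ball")
    blob(n,im,(S<60)&(V>110),(.4776,-.3661),.016,"board+mug")
E
```

```text
TCP [ 0.4778 -0.3395  0.2288] closing yaw 31.5 tilt z [ 0.     0.001 -1.   ] q7 1.34 grip 0.997 0.0 F [0.2 0.5 1. ] t 35.62
turn -0.01 then shift xyz [-0.45 -0.28  3.54] total units 3.6
top coaster area 977 centroid [545.3 157.2] circle [array([546.3, 156.5]), np.float64(49.7)] rect [array([546. , 157.8]), array([96.9, 93.8]), np.float64(1.7)]
top kb@.06 area 843 centroid [ 591.6 -156.2] circle [array([ 593. , -161.1]), np.float64(50.3)] rect [array([ 594.1, -156. ]), array([83.4, 93.4]), np.float64(74.3)]Traceback (most recent call last):
  File "<stdin>", line 7, in <module>
  File "m.py", line 5, in blob
    b=min((i for i in range(1,k) if st[i,4]>60),key=lambda i:np.hypot(*(c[i]-px)))
ValueError: min() iterable argument is empty
```

Call:
{"op": "drive_tool", "data": {"steps": [[1,-0.45,-0.28,0.2,0],[1,0,0,0.6,0],[1,0,0,0.7,0],[1,0,0,0.6,0],[1,0,0,0.3,0],[1,0,0,0.2,0],[1,0,0,0.15,0],[1,0,0,0.1,0],[1,0,0,0.05,0],[1,0,0,0,0]]}}

```text
time: 36.92
ee_pos: [0.4779, -0.3663, 0.0839]
orientation: [1.533, 2.742, -0.0]
ft_force: [0.7, -0.2, -0.0]
grip_width: 0.999
grasp_force: 0.0
```

No rim contact. I'll continue down and close.

Call:
{"op": "drive_tool", "data": {"steps": [[1,0,0,0.1,0],[1,0,0,0.2,0],[1,0,0,0.2,0],[1,0,0,0.05,0],[1,0,0,0,0],[0.6,0,0,0,0],[0.4,0,0,0,0],[0.2,0,0,0,0],[0,0,0,0,0],[0,0,0,0,0]]}}

```text
time: 38.17
ee_pos: [0.478, -0.3665, 0.0568]
orientation: [1.533, 2.741, -0.0]
ft_force: [-1.3, -0.2, 5.2]
grip_width: 0.749
grasp_force: 45.2
```

Run:
```python
from h import *
go([.5467,.157,.17],31.6)
```

```text
TCP [ 0.478  -0.3665  0.0568] closing yaw 31.6 tilt z [ 0.001 -0.001 -1.   ] q7 1.45 grip 0.749 45.2 F [-1.3 -0.2  5.2] t 38.17
turn -0.0 then shift xyz [ 8.2   6.66 -2.27] total units 10.8
```

Call:
{"op": "drive_tool", "data": {"steps": [[0,0,0,-0.2,0],[0,0,0,-0.4,0],[0,0,0,-0.6,0],[0,0,0,-0.6,0],[0,0,0,-0.6,0],[0,0,0,-0.5,0],[0,0,0,-0.3,0],[0,0,0,-0.1,0],[0,0.2,0.16,0,0],[0,0.35,0.29,0,0]]}}

```text
time: 39.42
ee_pos: [0.4818, -0.3301, 0.22]
orientation: [-1.534, -2.739, -0.0]
ft_force: [0.8, 0.2, -3.3]
grip_width: 0.75
grasp_force: 44.7
```

Call:
{"op": "drive_tool", "data": {"steps": [[0,0.5,0.41,0,0],[0,0.5,0.41,0,0],[0,0.5,0.41,0,0],[0,0.5,0.41,0,0],[0,0.5,0.41,0,0],[0,0.5,0.41,0,0],[0,0.5,0.41,0,0],[0,0.5,0.41,0,0],[0,0.5,0.41,0,0],[0,0.5,0.41,0,0]]}}

```text
time: 40.67
ee_pos: [0.5252, -0.0085, 0.2202]
orientation: [-1.531, -2.741, 0.001]
ft_force: [0.3, -1.1, -2.9]
grip_width: 0.752
grasp_force: 44.7
```

Call:
{"op": "drive_tool", "data": {"steps": [[0,0.5,0.41,0,0],[0,0.5,0.41,0,0],[0,0.5,0.41,0,0],[0,0.4,0.33,0,0],[0,0.3,0.24,0,0],[0,0.2,0.16,0,0],[0,0.1,0.08,0,0],[0,0,0,0,0]]}}

```text
time: 41.68
ee_pos: [0.5477, 0.1489, 0.2212]
orientation: [-1.534, -2.742, 0.001]
ft_force: [-0.0, -0.1, -2.3]
grip_width: 0.75
grasp_force: 44.7
```

Run:
```python
from h import *
go([.5467,.157,.0492],31.6)
```

```text
TCP [0.5477 0.1489 0.2212] closing yaw 31.6 tilt z [-0. -0. -1.] q7 0.46 grip 0.75 44.7 F [-0.  -0.1 -2.3] t 41.67
turn -0.0 then shift xyz [0.15 0.07 3.44] total units 3.4
```

Call:
{"op": "drive_tool", "data": {"steps": [[0,0.15,0.07,0.2,0],[0,0,0,0.5,0],[0,0,0,0.6,0],[0,0,0,0.6,0],[0,0,0,0.6,0],[0,0,0,0.4,0],[0,0,0,0.25,0],[0,0,0,0.15,0],[0,0,0,0.06,0],[0,0,0,0,0]]}}

```text
time: 42.92
ee_pos: [0.5471, 0.1575, 0.0536]
orientation: [1.533, 2.742, 0.001]
ft_force: [-0.4, 0.3, -2.5]
grip_width: 0.748
grasp_force: 44.8
```

Call:
{"op": "drive_tool", "data": {"steps": [[0,0,0,0.04,0],[0,0,0,0.03,0],[0,0,0,0,0]]}}

```text
time: 43.3
ee_pos: [0.5468, 0.1575, 0.0498]
orientation: [-1.533, -2.742, -0.0]
ft_force: [0.1, -0.9, -1.7]
grip_width: 0.751
grasp_force: 44.8
```

Call:
{"op": "drive_tool", "data": {"steps": [[0,0,0,0.02,0],[0,0,0,0.01,0],[0,0,0,0,0]]}}

```text
time: 43.68
ee_pos: [0.5469, 0.1575, 0.0488]
orientation: [1.533, 2.742, 0.001]
ft_force: [-0.7, -0.8, 4.5]
grip_width: 0.746
grasp_force: 45.3
```

Contact on the coaster. I'll release and rise clear.

Call:
{"op": "drive_tool", "data": {"steps": [[0.6,0,0,0,0],[0.8,0,0,0,0],[1,0,0,0,0],[1,0,0,0,0],[1,0,0,-0.3,0],[1,0,0,-0.8,0],[1,0,0,-0.9,0],[1,0,0,-0.9,0],[1,0,0,-0.9,0],[1,0,0,0,0]]}}

```text
time: 44.92
ee_pos: [0.5493, 0.1577, 0.243]
orientation: [1.531, 2.737, 0.01]
ft_force: [0.8, 0.4, -0.0]
grip_width: 0.999
grasp_force: 0.0
```

Call:
{"op": "drive_tool", "data": {"steps": [[1,-0.5,-0.5,0,0],[1,-0.8,-0.6,0,0],[1,-0.8,-0.6,0,0],[1,-0.8,-0.6,0,0],[1,-0.4,-0.3,0,0],[1,0,0,0,0]]}}

```text
time: 45.68
ee_pos: [0.5215, -0.0536, 0.2382]
orientation: [-1.54, -2.738, 0.002]
ft_force: [-0.3, 0.9, 0.5]
grip_width: 0.998
grasp_force: 0.0
```

Run:
```python
from m import *
go(None)
for n in ("top","scene"):
    im=np.ascontiguousarray(manip.capture(n)[:,:,::-1]); cv2.imwrite(f"pics/{n}4.png",im); g=cv2.cvtColor(im,cv2.COLOR_BGR2HSV).astype(int); H,S,V=g[...,0],g[...,1],g[...,2]
    for a in [(((H<14)|(H>170))&(S>100)&(V<110)&(V>30),(.5475,.157),.008,"coaster(covered)"),
      ((H>45)&(H<85)&(S>110),(.59,-.159),.06,"kb@.06"),
      ((S<70)&(V>60),(.5469,.1575),.07,"mug@.07"),
      ((S<70)&(V>60),(.4551,.3669),.011,"tray"),((H>18)&(H<34)&(S>150),(.59,0),.04,"ball")]:
        try: blob(n,im,*a)
        except ValueError: print(n,a[3],"none")
```

```text
TCP [ 0.5215 -0.0536  0.2382] closing yaw 31.3 tilt z [-0.001 -0.001 -1.   ] q7 0.82 grip 0.998 0.0 F [-0.3  0.9  0.5] t 45.67
top coaster(covered) area 246 centroid [520.2 142.1] circle [array([536.2, 151.7]), np.float64(47.8)] rect [array([521.7, 143.5]), array([43.5, 95.4]), np.float64(29.5)]
top kb@.06 none
top mug@.07 area 627 centroid [550.7 152.5] circle [array([555.7, 145.1]), np.float64(52.5)] rect [array([548. , 147.9]), array([70.2, 95.6]), np.float64(0.8)]
top tray area 3035 centroid [454.7 369.3] circle [array([455.9, 369.6]), np.float64(103.2)] rect [array([455.8, 369.2]), array([163.8, 136.3]), np.float64(9.3)]
top ball area 238 centroid [608.    5.1] circle [array([610.4,   1.8]), np.float64(30.3)] rect [array([611.3,   3.1]), array([54.6, 51.2]), np.float64(0.8)]
scene coaster(covered) area 548 centroid [559.4 175.5] circle [array([547.7, 159.7]), np.float64(50.7)] rect [array([555.4, 170.8]), array([ 70.7, 100.9]), np.float64(55.4)]
scene kb@.06 area 1257 centroid [ 588.9 -156.6] circle [array([ 578.3, -164.6]), np.float64(81.7)] rect [array([ 587.6, -167.5]), array([160.6,  83.5]), np.float64(66.2)]
scene mug@.07 area 1018 centroid [553.9 160.4] circle [array([558.3, 156. ]), np.float64(56.9)] rect [array([551.6, 159.8]), array([103.5,  91. ]), np.float64(83.2)]
scene tray area 4282 centroid [459.1 372.4] circle [array([456., 371.]), np.float64(101.5)] rect [array([456.7, 370.1]), array([163.7, 132.5]), np.float64(9.4)]
scene ball area 625 centroid [612.7   2.8] circle [array([610.9,   3. ]), np.float64(38.7)] rect [array([611.7,   1.5]), array([75.2, 62.8]), np.float64(53.7)]
```

```bash
python3 -c "
from cell import manip
print(manip.finish_job())"
```

```text
the job is handed in; nothing more can be done
None
```

I handed the job in at about 46 s of robot time: the kettlebell is upright on the mat, the mug upright on the coaster (parked on the white board on the way) and the carabiner lengthwise in the tray, each within a few mm of centre by my measurements; I never touched the ball, hex key or tin, and the hand-in returned no verdict.

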